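# Shut the hidden vacuum valve on the phone repair bench

### The job

Shut off the vacuum to the screen separator: push the blue cover of the long white vacuum box to the left, fully aside until it stops, then push the red valve handle that it was hiding round to fully shut, crosswise to its pipe. Only push with the fingertips and lift nothing; leave the black valve handle as it is and the other things on the bench where they are.

Things in the scene. Friction and masses are not known exactly. Their poses are not given: they have to be found in the camera images.
- vacuum_box: long white box fixed to the bench, 170 (x) by 470 (y) mm, 70 mm high over the rims. Origin: centre of its underside, on the bench; x away from the robot, y along its length to the robot's left, z up. The right half is an open bay with two valves, the left half a level deck 60 mm high. On top a channel along y, 156 mm wide, 440 mm long, between rims 10 mm high, guides the blue cover.
- bay_floor (a point): centre of the open bay's floor, at x = 0, y = -112.5 mm of the box, 6 mm above the bench. The bay is 130 mm (x) by 215 mm (y) inside, its walls 60 mm above the bench. Only the two valves stand in it; their brass pipes along x reach up to 35 mm above the bench.
- cover: loose flat blue plate, 152 (x) by 215 (y) by 5 mm, 0.3 to 0.65 kg, lying on the box. Origin: centre of its underside, 60 mm above the bench; axes as the box's. A yellow ridge stands across its middle, 80 mm along x, 14 mm thick along y, top 85 mm above the bench. Over the bay its origin is at y = -112.5 to -90 mm of the box; fully aside, against the left end rim, at +112.5 mm.
- red_handle (a joint): turn of the red handle (to be shut), rad. 0 = open, along its pipe, pointing to the box's -x (to the robot); grows clockwise from above, the free end swinging to the box's +y; 1.571 = shut, at a firm stop, pointing to +y, crosswise to the pipe. Stays where left; needs about 0.06 N m (1.5 N, 42 mm from the axis).
- red_axis (a point): point on the upright turning axis of the red handle, level with its top, 52 mm above the bench. It is at x = +30 mm of the box and y = -160 or -65 mm: which handle is at which place changes. Hub 22 mm wide.
- red_tip (a point): free end of the red handle, 52 mm from its axis, level with its top. The handle is a straight bar 14 mm wide, 40 to 52 mm above the bench.
- black_handle (a joint): turn of the black handle (to be left), rad. 0 = open, along its pipe, pointing to the box's -x (to the robot); grows clockwise from above, the free end swinging to the box's +y; 1.571 = shut, at a firm stop, pointing to +y, crosswise to the pipe. Stays where left; needs about 0.06 N m (1.5 N, 42 mm from the axis).
- black_axis (a point): point on the upright turning axis of the black handle, level with its top, 52 mm above the bench. It is at x = +30 mm of the box and y = -160 or -65 mm: which handle is at which place changes. Hub 22 mm wide.
- black_tip (a point): free end of the black handle, 52 mm from its axis, level with its top. The handle is a straight bar 14 mm wide, 40 to 52 mm above the bench.
- phone: bystander, loose: black mobile phone lying flat, 150 x 72 x 8 mm. Origin under its centre or on its axis, at its underside.
- screwdriver: bystander, loose: screwdriver with a yellow handle, 160 mm long, lying flat. Origin under its centre or on its axis, at its underside.
- cleaner: bystander, loose: white bottle with a blue label and red cap, 48 mm wide, 120 mm tall. Origin under its centre or on its axis, at its underside.
- screw_jar: bystander, loose: small clear jar with a blue lid, 44 mm wide, 50 mm tall. Origin under its centre or on its axis, at its underside.
- solder_spool: bystander, loose: small bare aluminium spool standing on its flange, 52 mm wide, 32 mm tall. Origin under its centre or on its axis, at its underside.
- brush: bystander, loose: small brush with a wooden handle, 150 mm long, lying flat. Origin under its centre or on its axis, at its underside.
- parts_tray: bystander, loose: orange open tray with four compartments, 100 x 140 x 25 mm. Origin under its centre or on its axis, at its underside.

How it is judged:
On the way, in this order (a step that is already met when the one before it is completed fails the run):
1. the cover has been slid fully aside, uncovering both valves (y of cover in the frame of vacuum_box above 0.095 m), for 0.2 s.
2. the red handle has been pushed shut (value of joint red_handle above 1.42 rad), for 0.2 s.
At the end, for the whole second after the job is handed in: The cover lies flat and still on the box, its origin more than 95 mm to the left of the box's centre (within 17 mm of its stop); the red handle is turned past 1.42 rad (stop at 1.571); the black handle's free end is within 15 mm of where it was; every bystander is within 30 mm of where it was (y of cover in the frame of vacuum_box above 0.095 m and value of joint red_handle above 1.42 rad and distance of black_tip from where it was at the start of the episode below 0.015 m and z of cover in the frame of vacuum_box below 0.066 m and angle between cover's own z axis and vertical below 0.05 rad and linear speed of cover below 0.01 m/s and distance of each of phone, screwdriver, cleaner, screw_jar, solder_spool, brush, parts_tray from where it was at the start of the episode below 0.03 m); the robot touches nothing.
It fails at once if the cover is lifted out of its channel (more than 8 mm up) or tipped (z of cover in the frame of vacuum_box above 0.068 m or angle between cover's own z axis and vertical above 0.1 rad).
It fails at once if the black handle's free end is moved more than 15 mm (distance of black_tip from where it was at the start of the episode above 0.015 m).
It fails at once if a bystander is moved or lifted more than 30 mm (distance of any of phone, screwdriver, cleaner, screw_jar, solder_spool, brush, parts_tray from where it was at the start of the episode above 0.03 m).
It also fails if it takes over 54 s, if anything falls off the work surface, if the arm or the gripper's body presses on something with over 40 N, if the wrist force passes 120 N, or if a joint passes its speed limit or range.

### The arm

A 6-joint arm with a two-finger parallel gripper is mounted at the origin on the work surface. World frame = base frame: x ahead of the robot, y to its left, z up, the work surface at z = 0. Lengths are in m, angles in rad, forces in N, time in s.
With the tool pointing down it reaches from about 0.35 to 0.775 m from the base axis. Payload 7.3 kg.
Tool frame: the origin (TCP) lies at the centre of the arm's flange, where the gripper is bolted on; the fingertips stand 178 mm ahead of it and the grasp point (between the pads) lies 159 mm ahead of it; z points along the fingers, y is the line along which they close (so a half turn about z gives the same grasp; the last joint's range is limited). The gripper opens to 92 mm and grips with 3 to 60 N. Pads are 19 mm wide; open, the fingers measure 130 mm over their backs; the gripper's body (75 mm by 190 mm) begins 47 mm behind the grasp point.
Start: joints at [-1.316, 0.342, 1.524, -0, 1.275, -0.146], TCP at [0.205, -0.483, 0.405] pointing down, gripper open.
Joint ranges: [-2.53, 2.53], [-0.77, 2.02], [0.04, 2.7], [-1, 4.14], [0.28, 2.66], [-3.11, 3.11]. Speed limits (rad/s): [2.57, 2.57, 3.14, 3.14, 3.14, 3.14].

### API

Orientations are given as [roll, pitch, yaw] about the fixed x, y, z axes, in that order (R = Rz(yaw) Ry(pitch) Rx(roll)).
In Python, from cell import telemetry, vision, ticket gives the robot as it stands.
- The arm moves only by the shell command python3 -m crank 'ROWS' [FORCE]. ROWS is JSON, a list of rows, each a list of 5 numbers: the gripper command: -1 is shut, 1 is fully open, values between are in proportion, then the shift along the tool's x, y, z in mm, then the turn about the tool's z in rad. In form: [[fingers, dx, dy, dz, roll], ...]. A call has 1 to 12 rows; each row is the pose to reach, as a shift and turn from the pose commanded when the call began, along the tool's axes at that moment; what a row does not reach only later rows make up. A row lasts 1/12 s, in which the tool goes at most 41.7 mm and 7.16 degrees, less where a joint would pass 70% of its speed; a pose out of reach is approached as far as the arm can. A call with a gripper value outside its range is refused whole. The fingers move at their own pace and stop on an object; FORCE is the grip in N (left out, the last holds). Time passes only in rows, so rows that repeat a pose let the fingers close. It gives the time, the measured TCP pose, the force, the opening and the grip force at its end, in the units of the state.
- telemetry.observe(): the state, without advancing time (a new reading comes with each control period).
- vision.read_camera(name): name is "scene" or "top" or "wrist"; returns (picture, depth): 480x640x3 uint8, red, green, blue; 480x640 float32, m along the optical axis (not along the pixel's ray), 0 where there is no reading.
- vision.get_calibration(name): a dict with "camera_matrix" (3x3 intrinsics, pixels), "rvec" (rotation vector, rad) and "tvec" (3), from world to camera coordinates, as OpenCV has them. Camera axes: x right, y down, z forward; pixel columns grow to the right and rows downward; lengths in m; the calibration is good to about 2 mm. A picture is of the moment at which its call begins: read the wrist's pose just before it. get_calibration takes no time and is no camera call; for the wrist camera it gives the pose at the moment of the call.
- ticket.hand_in(): hands the job in; it is judged then, once.
The state is a dict: "time": time; "qpos": joint angles; "qvel": joint speeds; "joint_efforts": joint torques, N m; "tool_pos": TCP position; "tool_rot": TCP orientation; "contact_force": force on the tool from outside, world axes, zero at the start; "torque": the same for the moment, N m; "opening": finger opening in m; "grip_force": force on a finger pad.
Only numpy, scipy, OpenCV 4.12 (cv2) and the standard library are available. Lean on these libraries where they do the work, as an engineer would, in place of code of your own. Each camera call takes 0.05 s, during which the arm holds its last target. There are 200 camera calls.

## Working session

There is one attempt and no reset: what is moved stays moved. The work goes in short steps, Python scripts to look and compute and a shell command to move; the robot and the scene stay as the last step left them, time stands still between calls to the robot, and variables do not carry over. Pictures are saved under pics/ and viewed, at most 10 in all, crops included, and the job is handed in when it is done.

```bash
mkdir -p pics
python3 - <<'E'
from cell import telemetry, vision
import cv2,numpy as np
s=telemetry.observe(); print(s['time'],s['tool_pos'],s['tool_rot'],s['opening'])
ims=[]
for n in ['top','scene']:
    p,d=vision.read_camera(n); np.savez(f'pics/{n}0.npz',p=p,d=d)
    cv2.imwrite(f'pics/{n}0.png',p[:,:,::-1])
    c=vision.get_calibration(n); print(n,c)
E
```

```text
0.0 [ 0.20482697 -0.48324253  0.40404721] [-3.14008642e+00 -2.02799256e-04  4.00812300e-01] 0.09225216921087429
top {'camera_matrix': array([[557.75269468,   0.        , 324.38933283],
       [  0.        , 557.75269468, 250.4475262 ],
       [  0.        ,   0.        ,   1.        ]]), 'rvec': array([ 2.03867758, -2.14225437,  0.25844957]), 'tvec': array([-0.02103172,  0.55573013,  0.94940936])}
scene {'camera_matrix': array([[566.4984594 ,   0.        , 310.9561797 ],
       [  0.        , 566.4984594 , 244.44659668],
       [  0.        ,   0.        ,   1.        ]]), 'rvec': array([ 2.18436222,  0.68766028, -0.30441715]), 'tvec': array([-0.4048912 , -0.18009126,  1.41037043])}
```

View pics/top0.png

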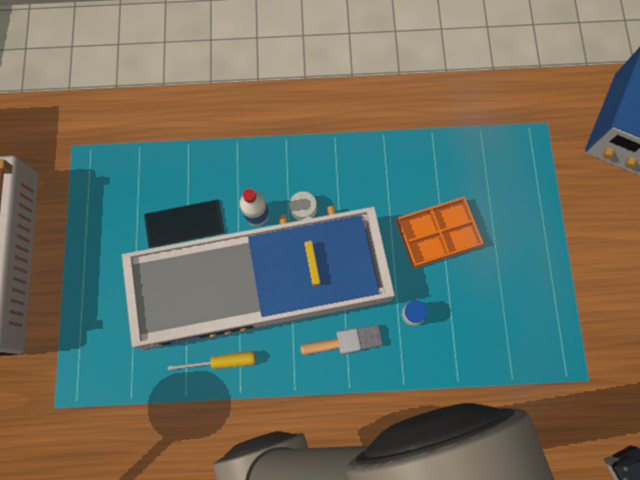

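View pics/scene0.png

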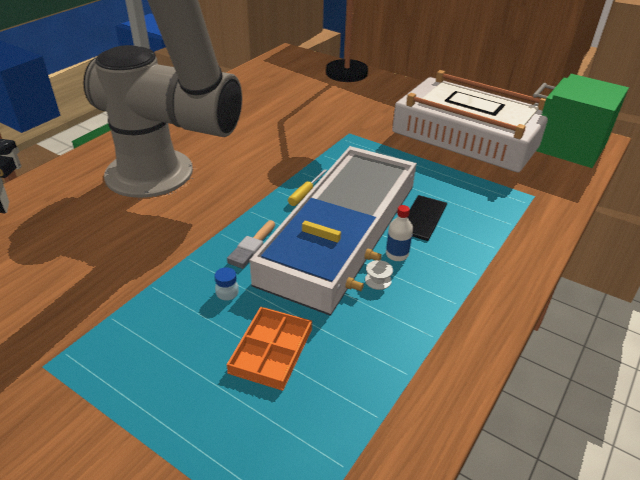

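The top view shows the box spanning cols 123–393, rows 208–347, tilted a little. The blue cover is on the right half, its yellow ridge at about (313,263). The cleaner (253,205) and spool (303,205) stand behind the box, and the jar (415,312) and brush (345,342) in front of it.

```bash
cat > h.py <<'E'
import cv2,numpy as np
from cell import telemetry, vision
def cloud(n,d,c=None):
    c=c or vision.get_calibration(n); K=c['camera_matrix'];R=cv2.Rodrigues(c['rvec'])[0];t=np.ravel(c['tvec'])
    v,u=np.indices(d.shape); r=np.stack([(u-K[0,2])/K[0,0],(v-K[1,2])/K[1,1],np.ones(d.shape)],-1)
    W=(r*d[...,None]-t)@R; W[d<=0]=np.nan
    return W
def cast(n,uv,z,c=None):
    c=c or vision.get_calibration(n); K=c['camera_matrix'];R=cv2.Rodrigues(c['rvec'])[0];t=np.ravel(c['tvec'])
    o=-R.T@t; uv=np.atleast_2d(uv).astype(float)
    r=np.c_[(uv[:,0]-K[0,2])/K[0,0],(uv[:,1]-K[1,2])/K[1,1],np.ones(len(uv))]@R
    return o+r*((z-o[2])/r[:,2])[:,None]
def rect(P):
    (c,wh,a)=cv2.minAreaRect(P[:,:2].astype(np.float32)*1000); return np.round(c,1),np.round(wh,1),round(a,2)
def big(m):
    m=cv2.morphologyEx(m.astype(np.uint8),cv2.MORPH_OPEN,np.ones((3,3)))
    cs,_=cv2.findContours(m,cv2.RETR_EXTERNAL,cv2.CHAIN_APPROX_NONE); return max(cs,key=cv2.contourArea)[:,0]
def masks(p):
    h=cv2.cvtColor(p,cv2.COLOR_RGB2HSV).astype(int); H,S,V=h[...,0],h[...,1],h[...,2]
    return dict(blue=(H>105)&(H<125)&(S>120),yel=(H>20)&(H<32)&(S>150)&(V>120),red=((H<6)|(H>174))&(S>150)&(V>80))
E
python3 - <<'E'
from h import *
z=np.load('pics/top0.npz');p,d=z['p'],z['d'];W=cloud('top',d)
sub=np.zeros(d.shape,bool);sub[195:360,110:400]=1
print('desk z',np.nanmedian(W[370:390,270:290,2]))
m=sub&(W[...,2]>.05)&(W[...,2]<.09)
k=big(m); print('box',rect(cast('top',k,.07)), rect(W[m]))
M=masks(p)
k=big(M['blue']&sub); print('cover',rect(cast('top',k,.065)),'z',np.nanmedian(W[M['blue']&sub][:,2]))
ym=M['yel'].copy();ym[:,:290]=0;ym[:,335:]=0;ym[300:]=0
k=big(ym); print('ridge',rect(cast('top',k,.085)),np.nanmedian(W[ym][:,2]))
# tall things near
for nm,(u,v) in dict(cleaner=(250,195),spool=(303,205),jar=(415,312)).items(): print(nm,W[v,u])
E
```

```text
desk z 0.0019677117691736675
box (array([513. ,  76.1]), array([175.1, 470.4]), 8.26) (array([545.8,  81.4]), array([236.8, 471.7]), 8.33)
cover (array([530.2, -25.4]), array([150., 214.]), 8.18) z 0.06610356745187028
ridge (array([528.6, -25.1]), array([79.6, 12.4]), 8.11) 0.0858265171204799
cleaner [0.64868602 0.07862143 0.12111539]
spool [ 0.65471682 -0.01198885  0.03471407]
jar [ 0.43547462 -0.20613712  0.05295475]
```

The box is at about (515, 76) with yaw 8.2°, and the cover at box y ≈ -103. The sizes and heights agree with those given. I'll move above a point right of the ridge, with the fingers shut.

```bash
python3 -m crank '[[-1,35,-19,0,0.02],[-1,70,-38,0,0.04],[-1,105,-57,0,0.06],[-1,140,-76,0,0.08],[-1,175,-95,0,0.1],[-1,210,-113,0,0.13],[-1,245,-132,0,0.16],[-1,280,-151,0,0.19],[-1,315,-170,0,0.22],[-1,350,-189,0,0.24],[-1,385,-208,0,0.257],[-1,415,-224,0,0.257]]' 40
python3 -m crank '[[-1,0,0,0,0],[-1,0,0,0,0]]'; python3 -c "
from cell import telemetry as t;s=t.observe();print(s['time'],s['tool_pos'],s['tool_rot'],s['opening'],s['contact_force'])"
```

```text
time: 1.1
tool_pos: [0.5006, -0.1129, 0.4045]
tool_rot: [-3.141, 0.0, 0.144]
contact_force: [0.1, -0.6, 0.1]
opening: 0.0163
grip_force: 0.0
time: 1.27
tool_pos: [0.5002, -0.1137, 0.4041]
tool_rot: [-3.141, 0.001, 0.148]
contact_force: [-0.2, -0.4, 0.0]
opening: 0.0034
grip_force: 0.0
1.2667 [ 0.50016251 -0.11373145  0.40409878] [-3.14124939e+00  1.19642220e-03  1.47509027e-01] 0.0034330633676486325 [-0.2415994  -0.44797902  0.02686595]
```

```bash
python3 -m crank '[[-1,22,-20,0,0],[-1,41,-38,0,0],[-1,41,-38,25,0],[-1,41,-38,55,0],[-1,41,-38,85,0],[-1,41,-38,110,0],[-1,41,-38,130,0],[-1,41,-38,143,0],[-1,41,-38,152,0],[-1,41,-38,152,0],[-1,41,-38,152,0]]'
python3 - <<'E'
from h import *
p,d=vision.read_camera('scene'); cv2.imwrite('pics/s1.png',cv2.resize(p[120:340,180:480,::-1],None,fx=2.2,fy=2.2))
E
```

```text
time: 2.18
tool_pos: [0.5346, -0.0725, 0.2529]
tool_rot: [3.142, 0.0, 0.143]
contact_force: [0.4, -0.3, 0.2]
opening: 0.0005
grip_force: 0.0
```

View pics/s1.png

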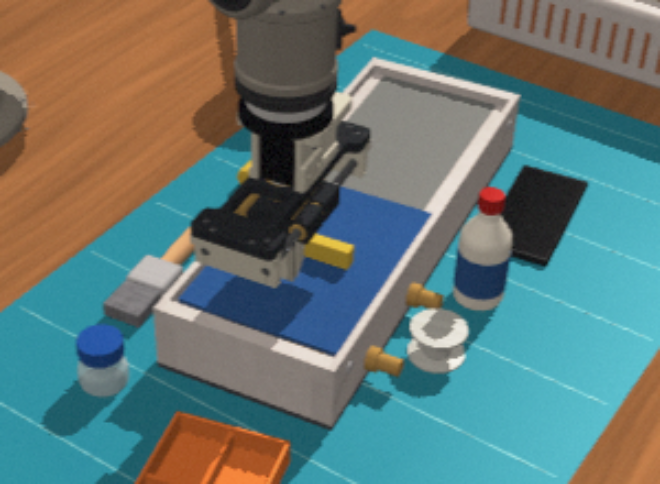

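The shut fingers are behind the ridge, just right of it, with clearance. I'll push left.

```bash
python3 -m crank '[[-1,0,-7,0,0],[-1,0,-14,0,0],[-1,0,-22,0,0],[-1,0,-30,0,0],[-1,0,-38,0,0],[-1,0,-46,0,0],[-1,0,-55,0,0],[-1,0,-64,0,0],[-1,0,-73,0,0],[-1,0,-82,0,0],[-1,0,-91,0,0],[-1,0,-100,0,0]]'
python3 -m crank '[[-1,0,-9,0,0],[-1,0,-18,0,0],[-1,0,-27,0,0],[-1,0,-36,0,0],[-1,0,-45,0,0],[-1,0,-54,0,0],[-1,0,-63,0,0],[-1,0,-72,0,0],[-1,0,-80,0,0],[-1,0,-88,0,0],[-1,0,-94,0,0],[-1,0,-100,0,0]]'
python3 - <<'E'
from h import *
p,d=vision.read_camera('top');M=masks(p);W=cloud('top',d)
sub=np.zeros(d.shape,bool);sub[195:360,110:400]=1
cv2.imwrite('pics/t2.png',p[:,:,::-1])
k=big(M['blue']&sub); print('cover',rect(cast('top',k,.065)))
E
```

```text
time: 3.23
tool_pos: [0.5205, 0.0279, 0.2531]
tool_rot: [3.141, -0.001, 0.144]
contact_force: [0.4, -4.9, 4.1]
opening: 0.0006
grip_force: 3.5
time: 4.23
tool_pos: [0.5059, 0.1268, 0.2531]
tool_rot: [3.141, -0.001, 0.144]
contact_force: [0.6, -6.4, 5.7]
opening: 0.0007
grip_force: 3.9
cover (array([470.1,  75.3]), array([60.5, 85.4]), 8.18)
```

View pics/t2.png

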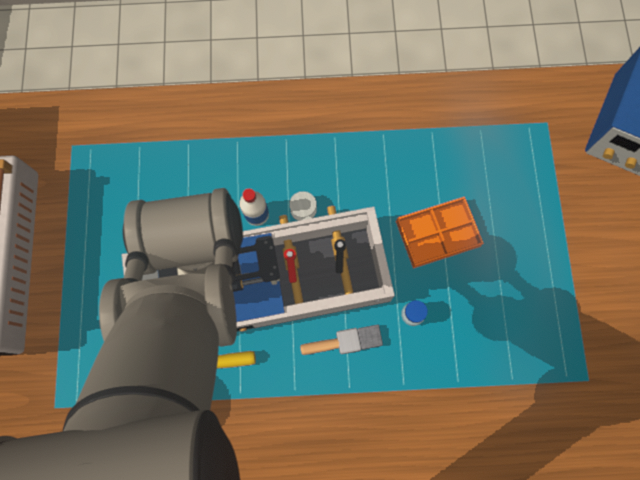

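The cover is sliding. The red handle is the left one (290,265) and the black the right (340,255), both pointing to the robot. I'll keep pushing to the stop.

```bash
python3 -m crank '[[-1,0,-6,0,0],[-1,0,-12,0,0],[-1,0,-18,0,0],[-1,0,-23,0,0],[-1,0,-27,0,0],[-1,0,-30,0,0],[-1,0,-30,0,0]]'
python3 -m crank '[[-1,0,-2,0,0],[-1,0,-4,0,0],[-1,0,-6,0,0],[-1,0,-6,0,0]]'
```

```text
time: 4.87
tool_pos: [0.5016, 0.1565, 0.2531]
tool_rot: [3.141, -0.0, 0.144]
contact_force: [0.7, -3.7, 4.7]
opening: 0.0006
grip_force: 3.1
time: 5.2
tool_pos: [0.5007, 0.1621, 0.2531]
tool_rot: [3.141, -0.0, 0.144]
contact_force: [1.3, -5.1, 5.8]
opening: 0.0006
grip_force: 3.7
```

```bash
python3 -m crank '[[-1,0,-2,0,0],[-1,0,-4,0,0],[-1,0,-4,0,0]]'
python3 -m crank '[[-1,0,-2,0,0],[-1,0,-3,0,0],[-1,0,-3,0,0]]'
```

```text
time: 5.45
tool_pos: [0.5002, 0.166, 0.2531]
tool_rot: [3.141, -0.0, 0.144]
contact_force: [0.4, -4.8, 6.2]
opening: 0.0004
grip_force: 3.7
time: 5.7
tool_pos: [0.4999, 0.1685, 0.2531]
tool_rot: [3.14, -0.0, 0.144]
contact_force: [2.5, -8.4, 6.4]
opening: 0.0003
grip_force: 4.9
```

```bash
python3 -m crank '[[-1,0,-2,0,0],[-1,0,-3,0,0],[-1,0,-3,0,0]]'
```

```text
time: 5.95
tool_pos: [0.5003, 0.1702, 0.2532]
tool_rot: [3.137, -0.002, 0.145]
contact_force: [6.0, -17.0, 5.0]
opening: 0.0006
grip_force: 7.6
```

Hard stop reached: the force went from 5 to 17 N. I'll back off, rise, and measure the cover and handles.

```bash
python3 -m crank '[[-1,0,8,0,0],[-1,0,20,0,0],[-1,0,30,-15,0],[-1,0,30,-50,0],[-1,0,30,-85,0],[-1,0,30,-110,0],[-1,0,30,-120,0],[-1,0,30,-120,0]]'
python3 - <<'E'
from h import *
T=vision.get_calibration('top');S=vision.get_calibration('scene')
p,d=vision.read_camera('top');M=masks(p);W=cloud('top',d)
a=np.radians(8.2);bx=np.array([np.cos(a),np.sin(a)]);by=np.array([-bx[1],bx[0]]);C=np.array([514.5,76.3])
def box(q): q=np.asarray(q)-C; return np.round([q@bx,q@by],1)
r=M['red'].copy();r[:235]=0;r[310:]=0;r[:,:270]=0;r[:,320:]=0
k=big(r); R=rect(cast('top',k,.052));print('red',R,box(R[0]),'z',np.nanmedian(W[r][:,2]))
h=cv2.cvtColor(p,cv2.COLOR_RGB2HSV)
P=cast('top',k,.052)[:,:2]*1000; B=np.array([box(q) for q in P]);print('red extent box',B.min(0),B.max(0))
p2,d2=vision.read_camera('scene');M2=masks(p2);s=np.zeros(d.shape,bool);s[120:310,240:430]=1
W2=cloud('scene',d2);m=M2['blue']&s&(W2[...,2]>.055)&(W2[...,2]<.075)
Q=np.array([box(q) for q in W2[m][:,:2]*1000]);print('cover box pct',np.percentile(Q,[.5,99.5],axis=0))
cv2.imwrite('pics/t3.png',np.hstack([cv2.resize(p[190:360,110:410,::-1],(400,227)),cv2.resize(p2[130:310,240:430,::-1],(240,227))]))
E
```

```text
time: 6.62
tool_pos: [0.5038, 0.1421, 0.3746]
tool_rot: [-3.141, -0.004, 0.144]
contact_force: [-0.2, -0.2, -0.5]
opening: 0.0003
grip_force: 0.0
red (array([529.9,  15.3]), array([16.7, 52.8]), 87.93) [  6.5 -62.6] z 0.053026835320422745
red extent box [-20.9 -75.5] [ 31.8 -55.3]
cover box pct [[-70.7   -33.848]
 [132.508 218.792]]
```

View pics/t3.png

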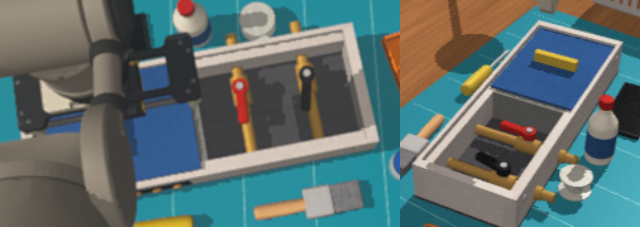

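The cover is fully aside and flat, with the ridge in the middle of the left half. The red handle is the left one, with its hub at about (240,88) in the crop and its tip at (243,120). It is about 10° past open, and its height and hub place match those given. I'll move to a spot between the two handles and go down there.

```bash
python3 -m crank '[[-1,-2,30,0,0],[-1,-4,65,0,0],[-1,-6,100,0,0],[-1,-6,135,0,0],[-1,-6,160,0,0],[-1,-6,167,0,0],[-1,-6,167,0,0],[-1,-6,167,30,0],[-1,-6,167,60,0],[-1,-6,167,80,0],[-1,-6,167,90,0],[-1,-6,167,90,0]]'
python3 - <<'E'
from h import *
p,d=vision.read_camera('scene'); cv2.imwrite('pics/s4.png',cv2.resize(p[130:310,220:450,::-1],None,fx=3,fy=3))
E
```

```text
time: 7.72
tool_pos: [0.5208, -0.0227, 0.2799]
tool_rot: [-3.139, 0.006, 0.145]
contact_force: [0.0, 0.4, 0.7]
opening: 0.0005
grip_force: 0.0
```

View pics/s4.png

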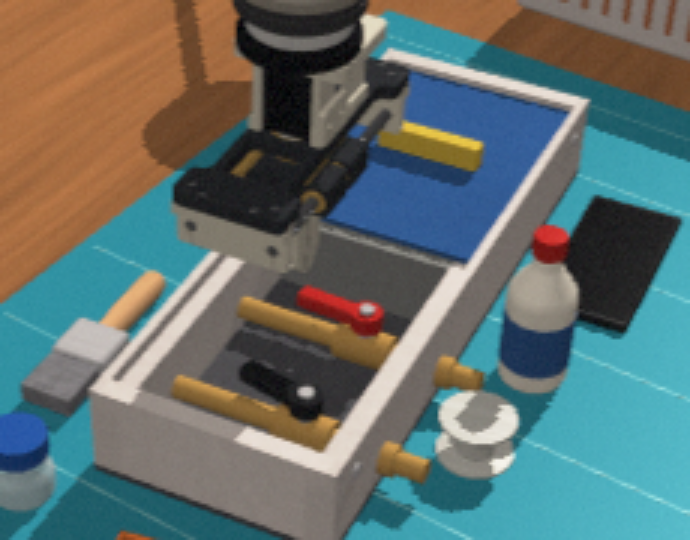

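The bay is clear. The gripper is over the gap between the red and black handles, and nothing is touching, so I'll go down to handle height.

```bash
python3 -m crank '[[-1,0,0,15,0],[-1,0,0,30,0],[-1,0,0,45,0],[-1,0,0,54,0],[-1,0,0,58,0],[-1,0,0,58,0],[-1,0,0,58,0]]'
```

```text
time: 8.35
tool_pos: [0.5221, -0.024, 0.2255]
tool_rot: [3.141, -0.001, 0.144]
contact_force: [0.5, 0.5, -0.3]
opening: 0.0003
grip_force: 0.0
```

```bash
python3 -m crank '[[-1,0,-7,3,0],[-1,0,-14,3,0],[-1,0,-22,3,0],[-1,-2,-28,3,0],[-1,-3,-34,3,0],[-1,-3,-38,3,0],[-1,-2,-43,3,0],[-1,-1,-48,3,0],[-1,1,-53,3,0],[-1,4,-57,3,0],[-1,7,-61,3,0],[-1,7,-61,3,0]]'
python3 -m crank '[[-1,3,-3,0,0],[-1,6,-5,0,0],[-1,9,-6,0,0],[-1,12,-7,0,0],[-1,12,-7,0,0]]'
```

```text
time: 9.35
tool_pos: [0.5201, 0.0382, 0.2214]
tool_rot: [-3.141, 0.001, 0.144]
contact_force: [-0.1, 0.3, 0.7]
opening: 0.0005
grip_force: 0.3
time: 9.77
tool_pos: [0.5313, 0.0462, 0.2215]
tool_rot: [-3.141, -0.0, 0.144]
contact_force: [-1.4, 0.7, -0.6]
opening: 0.0003
grip_force: 0.0
```

Run:
```python
from h import *
p,d=vision.read_camera('scene'); cv2.imwrite('pics/s5.png',cv2.resize(p[130:310,220:450,::-1],None,fx=3,fy=3))
```

```text
(no output)
```

View pics/s5.png

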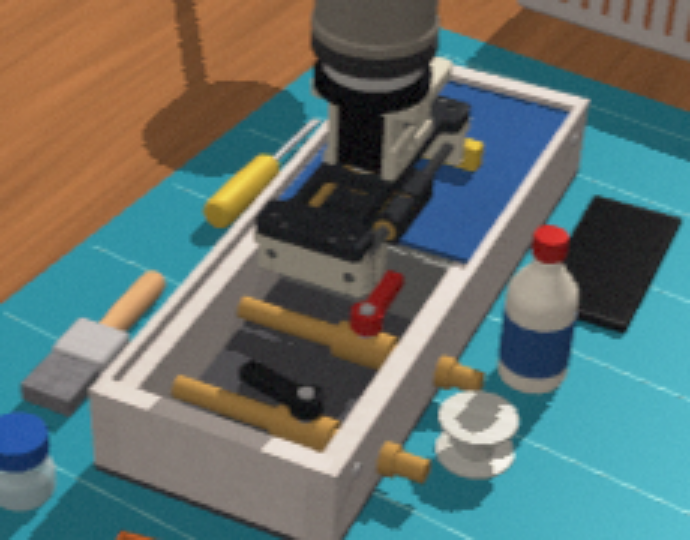

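The red handle has swung almost crosswise, running from (368,318) to (395,280). The black one hasn't moved. I'll push on in +x until the stop shows in the force.

```bash
python3 -m crank '[[-1,2,0,0,0],[-1,4,0,0,0],[-1,4,0,0,0]]'
python3 -m crank '[[-1,2,0,0,0],[-1,3,0,0,0],[-1,3,0,0,0]]'
```

```text
time: 10.07
tool_pos: [0.5333, 0.0464, 0.2214]
tool_rot: [-3.141, 0.006, 0.144]
contact_force: [-8.9, -1.7, 5.8]
opening: 0.0003
grip_force: 4.6
time: 10.32
tool_pos: [0.5345, 0.0466, 0.2213]
tool_rot: [-3.14, 0.012, 0.144]
contact_force: [-17.7, -3.1, 12.3]
opening: 0.0004
grip_force: 9.0
```

Firm stop at 18 N. I'll back off, rise and check.

```bash
python3 -m crank '[[-1,-6,0,0,0],[-1,-14,0,0,0],[-1,-16,0,-10,0],[-1,-16,0,-40,0],[-1,-16,0,-80,0],[-1,-16,0,-115,0],[-1,-16,0,-140,0],[-1,-16,-30,-150,0],[-1,-16,-65,-150,0],[-1,-16,-95,-150,0],[-1,-16,-110,-150,0],[-1,-16,-110,-150,0]]'
python3 - <<'E'
from h import *
p,d=vision.read_camera('top');M=masks(p)
r=M['red'].copy();r[:225]=0;r[310:]=0;r[:,:240]=0;r[:,330:]=0
R=rect(cast('top',big(r),.052));print('red',R)
p2,_=vision.read_camera('scene')
cv2.imwrite('pics/t6.png',np.hstack([cv2.resize(p[190:360,110:410,::-1],(450,300)),cv2.resize(p2[130:310,220:450,::-1],(350,300))]))
E
```

```text
time: 11.32
tool_pos: [0.5054, 0.1562, 0.3728]
tool_rot: [-3.141, -0.002, 0.147]
contact_force: [-1.0, 0.3, -0.3]
opening: 0.0004
grip_force: 0.0
red (array([549.7,  36.6]), array([15.7, 61.7]), 3.0)
```

View pics/t6.png

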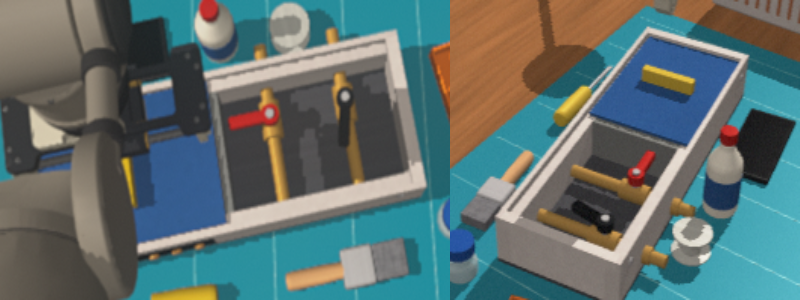

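The red handle is crosswise, the cover is at its left stop and the black handle is unmoved. I'll check the red angle from the bar alone, leaving out the hub.

Run:
```python
from h import *
p,d=vision.read_camera('top');r=masks(p)['red'];r[:225]=0;r[310:]=0;r[:,:240]=0;r[:,330:]=0
for n,zz in (('red',.052),):
    v,u=np.nonzero(r);P=cast('top',np.c_[u,v],zz)[:,:2]*1000
    a=np.radians(8.2);A=np.array([514.5,76.3])+30*np.array([np.cos(a),np.sin(a)])-65*np.array([-np.sin(a),np.cos(a)])
    b=P[np.linalg.norm(P-A,axis=1)>18]
    l=cv2.fitLine(b.astype(np.float32),cv2.DIST_L2,0,.01,.01).ravel()
    g=lambda w:np.degrees(np.arctan2(w@[-np.sin(a),np.cos(a)],-w@[np.cos(a),np.sin(a)]))
    print(A,len(b),'line deg',g(l[:2]),g(-l[:2]),'axis->mean deg',g(b.mean(0)-A), 'reach',np.linalg.norm(P-A,axis=1).max())
```

```text
[553.46416762  16.243413  ] 140 line deg -89.38212896859424 90.61787103140576 axis->mean deg 89.74460033447951 reach 51.49637916755685
```

The handle reads 90°, which is fully shut.

```bash
python3 -c "
from cell import ticket;print(ticket.hand_in())"
```

```text
the job is handed in; nothing more can be done
None
```

The job is handed in: the cover was pushed left to its stop, the red handle measured about 90° (fully shut), and in the last pictures the black handle and the bench items in view looked unmoved; no verdict came back.

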